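Lock the roller and start its spin test

ROBOT

A 6-joint arm with a two-finger parallel gripper is mounted at the origin on the work surface. World frame = base frame: x ahead of the robot, y to its left, z up, the work surface at z = 0. Lengths are in m, angles in rad, forces in N, time in s.
With the tool pointing down it reaches from about 0.375 to 0.9 m from the base axis. Payload 3.1 kg.
Tool frame: the origin (TCP) lies midway between the tips of the shut fingers; the grasp point (between the pads) lies 19 mm behind it; z points along the fingers, y is the line along which they close (so a half turn about z gives the same grasp; the last joint's range is limited). The gripper opens to 85 mm and grips with 20 to 120 N. Pads are 22 mm wide; open, the fingers measure 114 mm over their backs; the gripper's body (76 mm by 85 mm) begins 54 mm behind the grasp point. The pads swing forward as they close: fully open they stand 13 mm farther back than shut.
Start: joints at [1.062, 0.527, 1.433, -0, 1.181, -0.178], TCP at [0.202, 0.591, 0.231] pointing down, gripper open.
Joint ranges: [-3.08, 3.08], [-0.75, 2.2], [0.22, 2.44], [-1.43, 4.57], [0, 2.65], [-2.85, 2.85]. Speed limits (rad/s): [2.79, 2.79, 3.14, 3.14, 3.14, 3.14].

INTERFACE

Orientations are given as a unit quaternion [x, y, z, w].
In Python, from station import manip gives the robot as it stands. The module is installed in compiled form; this text tells all that it offers.
- The arm moves only by the tool apply_moves, never from a script. Its arguments are lists of equal length, an entry for each row: "claw": the gripper's target within -1 to 1 (fully open at 1, half-way at 0, shut at -1); "travel": the shift along the tool's x, y, z scaled (see below), a list of three; "turn": the turn, a rotation vector about the tool's x, y, z scaled (see below), a list of three. In form: {"claw": [claw, ...], "travel": [[dx, dy, dz], ...], "turn": [[rx, ry, rz], ...]}. A call has 1 to 5 rows; each row is the pose to reach, as a shift and turn from the pose commanded when the call began, along the tool's axes at that moment, turning the shorter way round; what a row does not reach only later rows make up. The controller multiplies each number of a shift by 800 mm and each number of a turn by 180 degrees. A row lasts 1/12 s, in which the tool goes at most 41.7 mm and 7.16 degrees, less where a joint would pass 70% of its speed; a pose out of reach is approached as far as the arm can. A call with a number of a shift or a turn outside -1 to 1 is refused whole. A call with a gripper value outside its range is refused whole. The fingers move at their own pace and stop on an object; "newtons" is the grip in N (left out, the last holds). Time passes only in rows, so rows that repeat a pose let the fingers close. It gives the time, the measured TCP pose, the force, the opening and the grip force at its end, in the units of the state.
- manip.sense(): the state, without advancing time (a new reading comes with each control period).
- manip.snapshot(name): name is "side" or "top" or "wrist"; returns a dict with "pixels" (420x560x3 uint8, red, green, blue), "depth" (420x560 float32, m along the optical axis (not along the pixel's ray), 0 where there is no reading), "intrinsics" (3x3 intrinsics, pixels), "R" (3x3) and "t" (3): a world point X has camera coordinates R X + t. Camera axes: x right, y down, z forward; pixel columns grow to the right and rows downward; lengths in m; the calibration is good to about 2 mm. A picture is of the moment at which its call begins.
- manip.sign_off(): hands the job in; it is judged then, once.
The state is a dict: "t": time; "q": joint angles; "qd": joint speeds; "tau": joint torques, N m; "tcp_pos": TCP position; "tool_rot": TCP orientation; "force": force on the tool from outside, world axes, zero at the start; "ft_torque": the same for the moment, N m; "finger_gap": opening from 0.0 (shut) to 1.0 (fully open); "gripper_force": force on a finger pad.
Only numpy, scipy, OpenCV 4.12 (cv2) and the standard library are available. Lean on these libraries where they do the work, as an engineer would, in place of code of your own. Each camera call takes 0.05 s, during which the arm holds its last target. There are 200 camera calls.

TASK

Get the roller ready and start its spin test: with the fingertips, push the square-headed lock fully home, then push the round-headed lock at the roller's other end fully home, and only then press the button on the control box all the way in and let it spring back. Both locks stay down at the end; only press, do not pick up anything, and leave the loose parts and the tool holder alone.

Things in the scene. Friction and masses are not known exactly. Their poses are not given: they have to be found in the camera images.
- cradle: Steel base plate fixed to the bench, 90 (x) x 280 (y) x 12 mm; origin at the centre of its underside, y along the roller. Two dark posts (48 x 38 mm, tops 88 mm above the bench) stand centred 100 mm either side of the origin along y, each with a push lock on top, one square-headed, one round-headed; which end has which varies.
- roller: Dark steel roller held between the posts, 63 mm diameter, 140 mm long, free to spin; origin at its middle, y along its axis, which lies 52 mm above the bench (top at 83.5 mm).
- square_lock_top (a point): Centre of the top face of the square lock head: a bare steel plate 40 x 40 x 10 mm on a stem over its post. Top face 114 mm above the bench when fully up, 100 mm when fully home (head 2 mm above the post). z up.
- square_lock (a joint): How far the square lock is pushed down, in m: 0 fully up, 0.014 fully home against its stop; starts somewhere between 0 and 0.003. Sliding it straight down takes about 4 N; no spring, it stays where it is left.
- round_lock_top (a point): Centre of the top face of the round lock head: a bare steel disc 28 mm in diameter, 10 mm thick, on a stem over the post at the roller's other end. Top face 114 mm above the bench when fully up, 100 mm when fully home. z up.
- round_lock (a joint): How far the round lock is pushed down, in m: 0 fully up, 0.014 fully home against its stop; starts somewhere between 0 and 0.003. About 4 N to slide, no spring, stays where it is left.
- control_box: Grey control box fixed to the bench on one side of the cradle (left or right varies), 90 x 90 x 45 mm high; origin at the centre of its underside. Its one round black button is in the middle of the top.
- start_button_top (a point): Centre of the top face of the black button, 36 mm in diameter, in an aluminium housing on the control box; z up. Top face 67 mm above the bench when released, 61 mm when fully in.
- start_button (a joint): How far the button is pressed, in m: 0 released, 0.006 fully in. Spring return; fully in takes about 5 N.
- tool_holder: To be left alone: spring clip tool holder fixed to the bench on the side opposite the control box, foot 80 x 70 mm, with a chrome punch gripped upright, 118 mm high overall; origin at the centre of its underside.
- cartridge: To be left alone: loose silver bearing cartridge, 56 mm diameter, 26 mm high, standing on the bench; origin at the centre of its underside.
- end_cap: To be left alone: loose black stepped end cap, 60 mm diameter, 18 mm high; origin at the centre of its underside.
- lock_collar: To be left alone: loose brass ring, 40 mm outside, 22 mm inside, 14 mm high; origin at the centre of its underside.
Not all that is in view belongs to the job. What is shaped like the control_box but blue or pink is not meant.

How it is judged:
By the outcome, as a careful person would: the job done as asked, in the order asked, and still so for the second after the job is handed in, with the robot touching nothing.
It also fails if it takes over 42 s, if anything falls off the work surface, if the arm or the gripper's body presses on something with over 40 N, if the wrist force passes 120 N, or if a joint passes its speed limit or range.

## Working session

There is one attempt and no reset: what is moved stays moved. The work goes in short steps, Python scripts to look and compute and a tool call to move; the robot and the scene stay as the last step left them, time stands still between calls to the robot, and variables do not carry over. Pictures are saved under pics/ and viewed, at most 10 in all, crops included, and the job is handed in when it is done.

Besides the shell and the picture viewer there is one more tool, called by a JSON object that holds its "name" and its "arguments". apply_moves: Moves the arm, as the interface text tells. Shifts and turns lie within -1 to 1; 1 stands for 800 mm of shift or 180 degrees of turn. Its arguments: {"type":"object","properties":{"claw":{"type":"array","items":{"type":"number"}},"travel":{"type":"array","items":{"type":"array","items":{"type":"number"}}},"turn":{"type":"array","items":{"type":"array","items":{"type":"number"}}},"newtons":{"type":"number"}},"required":["claw","travel","turn"]}

```bash
mkdir -p pics; cat > h.py <<'E'
import numpy as np,cv2
from station import manip
def snap(n,f):
    s=manip.snapshot(n); cv2.imwrite(f'pics/{f}.png',s['pixels'][:,:,::-1]); np.savez(f'pics/{f}.npz',**s); return s
def world(s,u,v,z=None):
    K,R,t=s['intrinsics'],s['R'],s['t']
    r=np.linalg.inv(K)@[u,v,1]
    if z is None: return R.T@(r*s['depth'][int(v),int(u)]-t)
    c=-R.T@t; d=R.T@r; return c+d*(z-c[2])/d[2]
E
python3 - <<'E'
from h import *
snap('top','top0'); snap('side','side0')
print(manip.sense())
E
```

```text
{'t': 0.1, 'q': array([ 1.06247045e+00,  5.28381111e-01,  1.43375803e+00, -4.04164528e-05,
        1.18140874e+00, -1.78484939e-01]), 'qd': array([ 0.0001023 , -0.00195794, -0.00107337,  0.00122074, -0.00054888,
        0.00048392]), 'tau': array([-3.11893073e-04, -4.43306029e+01, -1.78587466e+01, -2.76875053e-04,
        3.93192720e-03,  1.26945648e-05]), 'tcp_pos': array([0.20209083, 0.59075065, 0.23043175]), 'tool_rot': array([ 1.64166213e-01,  9.86432207e-01, -9.26823358e-04, -3.11560297e-04]), 'force': array([-0.47062758,  0.93369094, -0.1063536 ]), 'ft_torque': array([ 0.01118025, -0.03737563,  0.01565379]), 'gripper_force': 0.0, 'finger_gap': 0.9990384665510551}
```

View pics/top0.png

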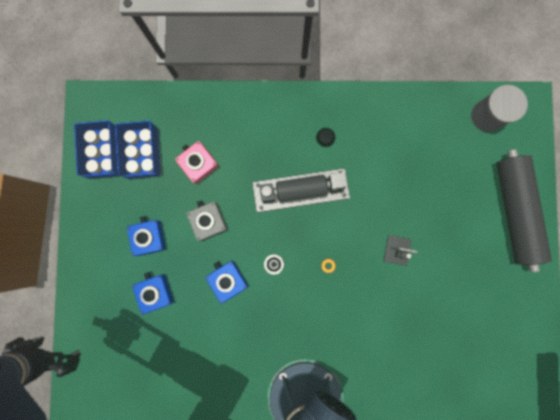

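View pics/side0.png

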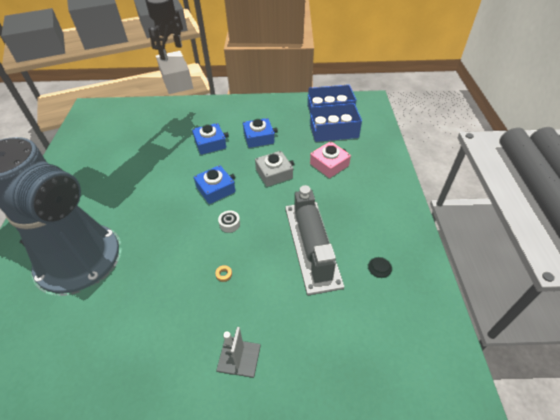

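The top view shows the cradle at about (301,190). Its lock heads are at about (267,192), which looks round, and (338,180), which looks square. There are five box-like candidates: blue at (145,238), (152,293) and (227,282), pink at (196,161), and grey at (207,221). The grey one matches the description. I'll confirm these in one enlarged crop and measure them.

```bash
python3 - <<'E'
from h import *
s=dict(np.load('pics/top0.npz'))
im=cv2.imread('pics/top0.png')[145:265,180:360]
cv2.imwrite('pics/crop0.png',cv2.resize(im,None,fx=4.4,fy=4.4,interpolation=cv2.INTER_CUBIC))
for n,u,v,z in [('round',267,192,.113),('sq',338,180,.113),('btn',205,220,.067),('cradle',301,190,.083)]:
    print(n,world(s,u,v,z).round(4),world(s,u,v).round(4))
# pixels by height near the cradle & box
K,R,t=s['intrinsics'],s['R'],s['t']
vv,uu=np.mgrid[145:265,180:360]; d=s['depth'][145:265,180:360]
P=np.linalg.inv(K)@np.stack([uu.ravel(),vv.ravel(),np.ones(uu.size)])*d.ravel()
W=(R.T@(P-t[:,None])).T.reshape(120,180,3)
m=((W[...,2]>.1)&(W[...,2]<.125)).astype(np.uint8)
n,l,st,c=cv2.connectedComponentsWithStats(m)
for i in range(1,n):
    if st[i,4]>8: print('hi',c[i]+[180,145],st[i],W[l==i].mean(0).round(4),np.ptp(W[l==i],axis=0).round(3))
m=((W[...,2]>.058)&(W[...,2]<.075)).astype(np.uint8)
n,l,st,c=cv2.connectedComponentsWithStats(m)
for i in range(1,n):
    if st[i,4]>20: print('mid',c[i]+[180,145],st[i],W[l==i].mean(0).round(4),np.ptp(W[l==i],axis=0).round(3))
E
```

```text
round [0.5885 0.113  0.113 ] [0.5887 0.1131 0.1111]
sq [ 0.6229 -0.0808  0.113 ] [ 0.6233 -0.0811  0.1106]
btn [0.5125 0.2905 0.067 ] [0.5125 0.2906 0.0669]
cradle [0.5984 0.0188 0.083 ] [0.5982 0.0189 0.0851]
hi [338.48401826 179.80821918] [151  27  16  17 219] [ 0.6239 -0.0824  0.1104] [0.044 0.041 0.015]
hi [266.53658537 190.62195122] [82 41 10 10 82] [0.5925 0.1144 0.1109] [0.026 0.025 0.014]
mid [194.91780822 159.61643836] [  7   7  17  17 146] [0.6865 0.324  0.0652] [0.047 0.046 0.014]
mid [300.43307087 178.38582677] [ 96  29  49  12 127] [0.6334 0.02   0.0695] [0.034 0.137 0.016]
mid [305.48898678 194.63436123] [ 98  36  57  21 227] [0.5871 0.0053 0.068 ] [0.059 0.16  0.017]
mid [204.70469799 220.00671141] [ 17  67  17  17 149] [0.5126 0.2917 0.0652] [0.046 0.046 0.014]
```

View pics/crop0.png

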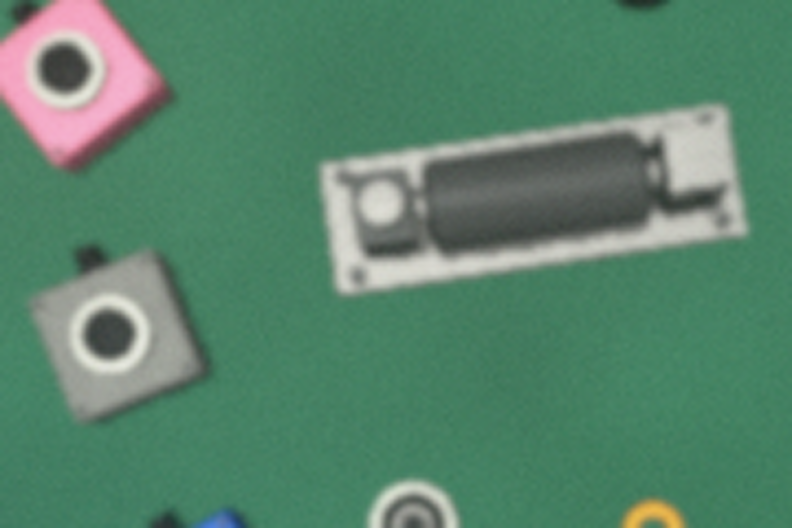

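The crop shows the square head at the right end, top-image pixel (338,180), and the round head at the left end, pixel (267,191). The grey box's button is at (205,220). The two heads measure 199 mm apart, against 200 expected. Their tops are at about 0.111 m and the button at about 0.066 m, so all of it agrees with the description. I'll start moving towards the square lock with the gripper shut.

{"name": "apply_moves", "arguments": {"claw": [-1,-1,-1,-1,-1], "travel": [[-0.039,-0.031,0],[-0.078,-0.063,0],[-0.117,-0.094,0],[-0.156,-0.126,0],[-0.195,-0.157,0]], "turn": [[0,0,0],[0,0,0],[0,0,0],[0,0,0],[0,0,0]]}}

```text
t: 0.52
tcp_pos: [0.3094, 0.4201, 0.2309]
tool_rot: [0.164, 0.987, -0.0, -0.0]
force: [1.4, -0.5, -0.5]
finger_gap: 0.299
gripper_force: 0.0
```

{"name": "apply_moves", "arguments": {"claw": [-1,-1,-1,-1,-1], "travel": [[-0.039,-0.031,0],[-0.078,-0.063,0],[-0.117,-0.094,0],[-0.156,-0.126,0],[-0.195,-0.157,0]], "turn": [[0,0,0],[0,0,0],[0,0,0],[0,0,0],[0,0,0]]}}

```text
t: 0.93
tcp_pos: [0.4165, 0.2507, 0.2311]
tool_rot: [0.164, 0.986, -0.0, -0.0]
force: [0.3, 0.2, -0.8]
finger_gap: -0.004
gripper_force: 0.0
```

{"name": "apply_moves", "arguments": {"claw": [-1,-1,-1,-1,-1], "travel": [[-0.039,-0.031,0],[-0.078,-0.063,0],[-0.117,-0.094,0],[-0.156,-0.126,0],[-0.195,-0.157,0]], "turn": [[0,0,0],[0,0,0],[0,0,0],[0,0,0],[0,0,0]]}}

```text
t: 1.35
tcp_pos: [0.5235, 0.0813, 0.231]
tool_rot: [0.164, 0.986, -0.0, -0.0]
force: [0.7, 0.3, 0.2]
finger_gap: 0.002
gripper_force: 0.0
```

{"name": "apply_moves", "arguments": {"claw": [-1,-1,-1,-1,-1], "travel": [[-0.037,-0.03,0],[-0.074,-0.061,0],[-0.111,-0.092,0],[-0.148,-0.122,0],[-0.181,-0.149,0]], "turn": [[0,0,0],[0,0,0],[0,0,0],[0,0,0],[0,0,0]]}}

```text
t: 1.77
tcp_pos: [0.6222, -0.0788, 0.2308]
tool_rot: [0.165, 0.986, -0.0, -0.0]
force: [0.9, 0.1, -0.4]
finger_gap: -0.0
gripper_force: 0.0
```

{"name": "apply_moves", "arguments": {"claw": [-1,-1,-1], "travel": [[0,0,0.04],[0,0,0.08],[0,0,0.08]], "turn": [[0,0,0],[0,0,0],[0,0,0]]}}

```text
t: 2.02
tcp_pos: [0.6169, -0.0761, 0.1607]
tool_rot: [0.165, 0.986, 0.001, -0.007]
force: [-1.0, 0.5, -1.4]
finger_gap: -0.001
gripper_force: 0.0
```

```bash
cat >> h.py <<'E'
from scipy.spatial.transform import Rotation as Ro
def shift(target):
    q=manip.sense(); d=np.array(target)-q['tcp_pos']
    return (Ro.from_quat(q['tool_rot']).inv().apply(d)/.8).round(4)
def cloud(s):
    h,w=s['depth'].shape; vv,uu=np.mgrid[:h,:w]; d=s['depth']
    P=np.linalg.inv(s['intrinsics'])@np.stack([uu.ravel(),vv.ravel(),np.ones(uu.size)])*d.ravel()
    W=(s['R'].T@(P-s['t'][:,None])).T.reshape(h,w,3); W[d==0]=9; return W
def blobs(s,lo,hi,k=100):
    W=cloud(s); n,l,st,c=cv2.connectedComponentsWithStats(((W[...,2]>lo)&(W[...,2]<hi)).astype(np.uint8))
    for i in range(1,n):
        if st[i,4]>k:
            p=W[l==i]; print(c[i].round(),st[i],'mean',p.mean(0).round(4),'mid',((p.min(0)+p.max(0))/2).round(4),np.ptp(p,axis=0).round(3))
E
python3 - <<'E'
from h import *
s=snap('wrist','w1'); q=manip.sense(); print(q['tcp_pos'],q['force'],q['q'])
blobs(s,.104,.13)
E
```

```text
[ 0.61832463 -0.07585789  0.16346987] [-0.72899721  0.29494374 -0.36344757] [-3.01232504e-01  6.08039322e-01  1.49344948e+00  5.13093081e-05
  1.05016811e+00 -1.54151289e+00]
[278. 242.] [ 236  207   85   66 3139] mean [ 0.6183 -0.0812  0.1112] mid [ 0.6213 -0.0829  0.1089] [0.04  0.045 0.01 ]
```

View pics/w1.png

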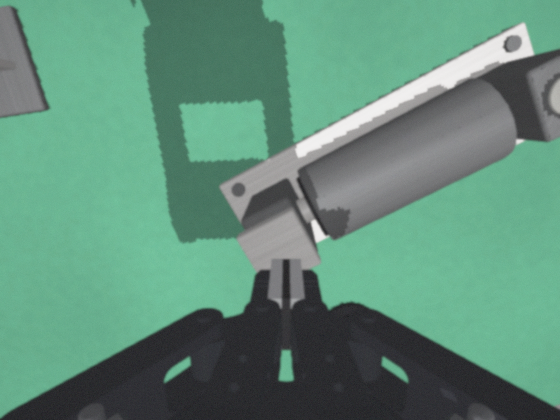

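The wrist view shows the square head at (278,237), with the fingertips at (286,262) just short of its centre. The close-up gives a head centre of about (0.622, -0.083), which agrees with the top view.

{"name": "apply_moves", "arguments": {"claw": [-1,-1], "travel": [[0,0,0],[0,0,0]], "turn": [[0,0,0],[0,0,0]]}}

```text
t: 2.23
tcp_pos: [0.6226, -0.0763, 0.1691]
tool_rot: [0.164, 0.986, -0.0, 0.002]
force: [-0.0, -0.0, 0.4]
finger_gap: 0.001
gripper_force: 0.0
```

```bash
python3 - <<'E'
from h import *
q=manip.sense();print(q['tcp_pos'],q['force'],shift([.623,-.0825,.12]))
E
```

```text
[ 0.62262455 -0.07627734  0.16910414] [-0.0263508  -0.00239671  0.39523867] [-0.0028 -0.0072  0.0614]
```

{"name": "apply_moves", "arguments": {"claw": [-1,-1,-1,-1,-1], "travel": [[-0.003,-0.007,0.02],[-0.003,-0.007,0.04],[-0.003,-0.007,0.061],[-0.003,-0.007,0.061],[-0.003,-0.007,0.061]], "turn": [[0,0,0],[0,0,0],[0,0,0],[0,0,0],[0,0,0]]}}

```text
t: 2.65
tcp_pos: [0.6225, -0.0822, 0.1198]
tool_rot: [0.164, 0.986, -0.0, 0.001]
force: [-0.4, -0.4, -0.7]
finger_gap: 0.001
gripper_force: 0.0
```

{"name": "apply_moves", "arguments": {"claw": [-1,-1,-1,-1,-1], "travel": [[0,0,0.003],[0,0,0.006],[0,0,0.009],[0,0,0.012],[0,0,0.012]], "turn": [[0,0,0],[0,0,0],[0,0,0],[0,0,0],[0,0,0]]}}

```text
t: 3.07
tcp_pos: [0.6226, -0.0826, 0.1094]
tool_rot: [0.164, 0.986, -0.0, 0.001]
force: [1.1, -0.1, 1.0]
finger_gap: -0.004
gripper_force: 0.8
```

{"name": "apply_moves", "arguments": {"claw": [-1,-1,-1,-1,-1], "travel": [[0,0,0.003],[0,0,0.006],[0,0,0.009],[0,0,0.011],[0,0,0.011]], "turn": [[0,0,0],[0,0,0],[0,0,0],[0,0,0],[0,0,0]]}}

```text
t: 3.48
tcp_pos: [0.6226, -0.0826, 0.1001]
tool_rot: [0.164, 0.986, -0.0, 0.001]
force: [1.7, 1.2, 2.6]
finger_gap: 0.001
gripper_force: 1.6
```

{"name": "apply_moves", "arguments": {"claw": [-1,-1], "travel": [[0,0,0.002],[0,0,0.002]], "turn": [[0,0,0],[0,0,0]]}}

```text
t: 3.65
tcp_pos: [0.6226, -0.0826, 0.1]
tool_rot: [0.164, 0.986, -0.0, 0.001]
force: [-0.3, 0.8, 11.2]
finger_gap: 0.002
gripper_force: 5.4
```

{"name": "apply_moves", "arguments": {"claw": [-1,-1], "travel": [[0,0,0.0015],[0,0,0.0015]], "turn": [[0,0,0],[0,0,0]]}}

```text
t: 3.82
tcp_pos: [0.6227, -0.0826, 0.0999]
tool_rot: [0.164, 0.986, -0.0, 0.001]
force: [-1.4, 1.6, 16.8]
finger_gap: 0.0
gripper_force: 8.2
```

{"name": "apply_moves", "arguments": {"claw": [-1,-1,-1,-1,-1], "travel": [[0,0,-0.02],[0,0,-0.05],[0,0,-0.08],[0,0,-0.08],[0,0,-0.08]], "turn": [[0,0,0],[0,0,0],[0,0,0],[0,0,0],[0,0,0]]}}

```text
t: 4.23
tcp_pos: [0.6221, -0.0827, 0.162]
tool_rot: [0.164, 0.986, -0.0, 0.001]
force: [-0.5, 0.8, 0.2]
finger_gap: 0.0
gripper_force: 0.0
```

```bash
python3 - <<'E'
from h import *
s=snap('wrist','w2'); blobs(s,.094,.13); print(shift([.592,.1145,.164]))
E
```

```text
[286. 229.] [ 246  191   80   72 3475] mean [ 0.6217 -0.082   0.1003] mid [ 0.6223 -0.0827  0.0984] [0.042 0.045 0.009]
[ 0.1142  0.221  -0.004 ]
```

The force reached 17 N against the stop with the tip at 0.100 m, and the depth image puts the head at 0.1003 m, so the square lock is home. Next is the round lock.

{"name": "apply_moves", "arguments": {"claw": [-1,-1,-1,-1,-1], "travel": [[0.023,0.044,0],[0.046,0.088,0],[0.068,0.132,0],[0.091,0.177,0],[0.114,0.221,0]], "turn": [[0,0,0],[0,0,0],[0,0,0],[0,0,0],[0,0,0]]}}

```text
t: 4.7
tcp_pos: [0.5909, 0.1157, 0.1591]
tool_rot: [0.165, 0.986, -0.0, -0.002]
force: [0.3, -0.0, 0.4]
finger_gap: 0.002
gripper_force: 0.0
```

{"name": "apply_moves", "arguments": {"claw": [-1,-1,-1], "travel": [[0,0,0],[0,0,0],[0,0,0]], "turn": [[0,0,0],[0,0,0],[0,0,0]]}}

```text
t: 4.95
tcp_pos: [0.592, 0.1141, 0.1598]
tool_rot: [0.164, 0.987, -0.001, -0.001]
force: [0.1, 0.1, -0.6]
finger_gap: -0.003
gripper_force: 0.0
```

```bash
python3 - <<'E'
from h import *
s=snap('wrist','w3'); blobs(s,.094,.13); print(manip.sense()['tcp_pos'],shift([.592,.1145,.12]))
E
```

```text
[286. 236.] [ 264  214   45   45 1590] mean [0.5913 0.1151 0.1114] mid [0.5923 0.1148 0.1084] [0.028 0.028 0.011]
[ 46. 349.] [   6  316   81   66 2930] mean [ 0.6223 -0.0798  0.0999] mid [ 0.6238 -0.0821  0.0981] [0.045 0.046 0.008]
[0.59253914 0.11335628 0.16015204] [0.001  0.0012 0.0502]
```

View pics/w3.png

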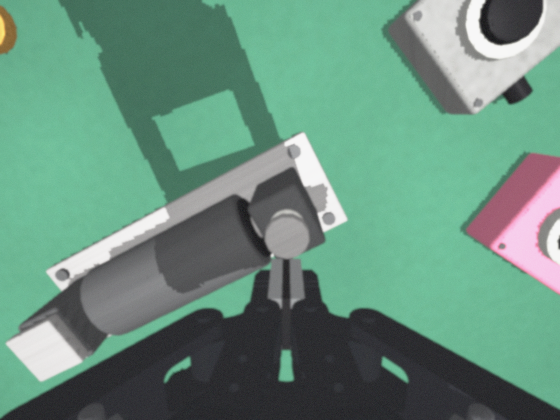

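The round head is at (286,236), centred at (0.592, 0.115), directly under the fingertips and still up at 0.111 m. The square head at (46,349) is down. I'll descend and press the round lock.

{"name": "apply_moves", "arguments": {"claw": [-1,-1,-1,-1,-1], "travel": [[0.001,0.001,0.02],[0.001,0.001,0.04],[0.001,0.001,0.05],[0.001,0.001,0.05],[0.001,0.001,0.05]], "turn": [[0,0,0],[0,0,0],[0,0,0],[0,0,0],[0,0,0]]}}

```text
t: 5.42
tcp_pos: [0.5924, 0.1141, 0.1208]
tool_rot: [0.165, 0.986, -0.0, -0.001]
force: [-0.3, -0.1, 0.3]
finger_gap: -0.002
gripper_force: 0.0
```

{"name": "apply_moves", "arguments": {"claw": [-1,-1,-1,-1,-1], "travel": [[0,0,0.003],[0,0,0.006],[0,0,0.009],[0,0,0.012],[0,0,0.012]], "turn": [[0,0,0],[0,0,0],[0,0,0],[0,0,0],[0,0,0]]}}

```text
t: 5.83
tcp_pos: [0.5925, 0.1154, 0.1116]
tool_rot: [0.164, 0.986, -0.0, 0.0]
force: [-0.1, -0.6, 0.8]
finger_gap: 0.001
gripper_force: 0.0
```

{"name": "apply_moves", "arguments": {"claw": [-1,-1,-1,-1,-1], "travel": [[0,0,0.003],[0,0,0.006],[0,0,0.009],[0,0,0.011],[0,0,0.011]], "turn": [[0,0,0],[0,0,0],[0,0,0],[0,0,0],[0,0,0]]}}

```text
t: 6.25
tcp_pos: [0.5926, 0.1154, 0.1027]
tool_rot: [0.164, 0.986, 0.0, 0.0]
force: [-0.4, 0.4, 1.1]
finger_gap: 0.001
gripper_force: 0.7
```

{"name": "apply_moves", "arguments": {"claw": [-1,-1,-1,-1], "travel": [[0,0,0.002],[0,0,0.004],[0,0,0.006],[0,0,0.006]], "turn": [[0,0,0],[0,0,0],[0,0,0],[0,0,0]]}}

```text
t: 6.58
tcp_pos: [0.5926, 0.1154, 0.1]
tool_rot: [0.164, 0.986, 0.0, 0.0]
force: [-3.5, -0.3, 13.8]
finger_gap: -0.001
gripper_force: 7.0
```

{"name": "apply_moves", "arguments": {"claw": [-1,-1], "travel": [[0,0,0.001],[0,0,0.001]], "turn": [[0,0,0],[0,0,0]]}}

```text
t: 6.75
tcp_pos: [0.5926, 0.1154, 0.0999]
tool_rot: [0.164, 0.986, 0.0, 0.001]
force: [-4.0, 0.1, 17.5]
finger_gap: -0.001
gripper_force: 8.9
```

{"name": "apply_moves", "arguments": {"claw": [-1,-1,-1,-1,-1], "travel": [[0,0,-0.02],[0,0,-0.05],[0,0,-0.08],[0,0,-0.08],[0,0,-0.08]], "turn": [[0,0,0],[0,0,0],[0,0,0],[0,0,0],[0,0,0]]}}

```text
t: 7.17
tcp_pos: [0.5933, 0.1153, 0.1623]
tool_rot: [0.164, 0.986, 0.0, 0.001]
force: [0.3, 0.7, 0.0]
finger_gap: 0.001
gripper_force: 0.0
```

```bash
python3 - <<'E'
from h import *
s=snap('wrist','w4'); blobs(s,.094,.13); print(shift([.5126,.2917,.12]))
E
```

```text
[284. 227.] [ 263  207   42   42 1373] mean [0.5916 0.115  0.1002] mid [0.5926 0.1148 0.0986] [0.027 0.027 0.009]
[ 46. 345.] [   6  313   81   65 2890] mean [ 0.6223 -0.0798  0.0999] mid [ 0.624  -0.0826  0.0982] [0.045 0.047 0.008]
[0.1655 0.1764 0.0512]
```

Both heads now measure 0.100 m, so both locks are home. Next is the grey box's button.

{"name": "apply_moves", "arguments": {"claw": [-1,-1,-1,-1,-1], "travel": [[0.033,0.035,0],[0.066,0.07,0],[0.099,0.106,0],[0.132,0.141,0],[0.166,0.176,0]], "turn": [[0,0,0],[0,0,0],[0,0,0],[0,0,0],[0,0,0]]}}

```text
t: 7.63
tcp_pos: [0.5105, 0.2924, 0.1593]
tool_rot: [0.165, 0.986, -0.001, -0.002]
force: [0.5, -0.2, 0.8]
finger_gap: 0.002
gripper_force: 0.0
```

{"name": "apply_moves", "arguments": {"claw": [-1,-1,-1,-1,-1], "travel": [[0,0,0.02],[0,0,0.04],[0,0,0.05],[0,0,0.05],[0,0,0.05]], "turn": [[0,0,0],[0,0,0],[0,0,0],[0,0,0],[0,0,0]]}}

```text
t: 8.05
tcp_pos: [0.5118, 0.2909, 0.12]
tool_rot: [0.165, 0.986, -0.001, -0.001]
force: [-0.3, 0.7, 0.5]
finger_gap: -0.003
gripper_force: 0.0
```

```bash
python3 - <<'E'
from h import *
s=snap('wrist','w5'); blobs(s,.063,.075); print(manip.sense()['tcp_pos'],shift([.5126,.2917,.08]))
E
```

```text
[549.  54.] [ 535   18   25   67 1185] mean [0.4599 0.4583 0.0666] mid [0.4608 0.4599 0.0663] [0.033 0.015 0.007]
[288. 232.] [ 261  205   56   54 2361] mean [0.5106 0.2933 0.0672] mid [0.5118 0.293  0.0664] [0.035 0.035 0.007]
[556. 356.] [549 342  11  39 200] mean [0.661  0.442  0.0662] mid [0.668  0.442  0.0669] [0.036 0.004 0.008]
[ 20. 401.] [  0 387  47  31 345] mean [0.5731 0.0607 0.066 ] mid [0.5734 0.0609 0.0669] [0.01  0.043 0.008]
[0.51256557 0.290989   0.12082661] [0.0002 0.0009 0.051 ]
```

View pics/w5.png

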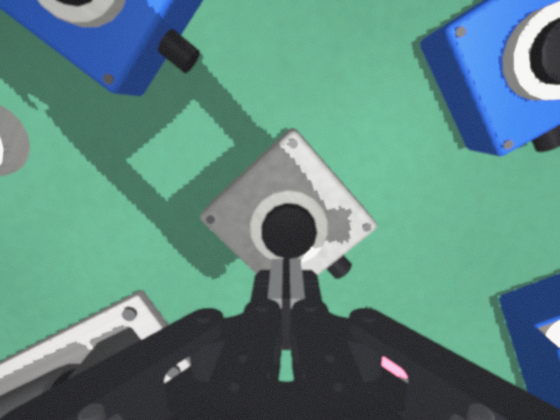

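The grey box's black button is at (288,232), centred at (0.512, 0.293), top at 0.067 m, right under the fingertips. The housing ring is lower. I'll descend and press.

{"name": "apply_moves", "arguments": {"claw": [-1,-1,-1,-1,-1], "travel": [[0.0005,0.002,0.02],[0.0005,0.002,0.04],[0.0005,0.002,0.051],[0.0005,0.002,0.056],[0.0005,0.002,0.056]], "turn": [[0,0,0],[0,0,0],[0,0,0],[0,0,0],[0,0,0]]}}

```text
t: 8.52
tcp_pos: [0.5124, 0.2927, 0.076]
tool_rot: [0.165, 0.986, -0.0, -0.001]
force: [0.3, -0.4, -0.5]
finger_gap: 0.001
gripper_force: 0.0
```

{"name": "apply_moves", "arguments": {"claw": [-1,-1,-1,-1,-1], "travel": [[0,0,0.003],[0,0,0.006],[0,0,0.009],[0,0,0.012],[0,0,0.012]], "turn": [[0,0,0],[0,0,0],[0,0,0],[0,0,0],[0,0,0]]}}

```text
t: 8.93
tcp_pos: [0.5128, 0.2933, 0.0669]
tool_rot: [0.164, 0.986, 0.0, 0.0]
force: [0.8, 0.1, 1.7]
finger_gap: 0.002
gripper_force: 0.7
```

{"name": "apply_moves", "arguments": {"claw": [-1,-1,-1,-1,-1], "travel": [[0,0,0.003],[0,0,0.006],[0,0,0.0085],[0,0,0.0095],[0,0,0.0095]], "turn": [[0,0,0],[0,0,0],[0,0,0],[0,0,0],[0,0,0]]}}

```text
t: 9.35
tcp_pos: [0.5129, 0.2934, 0.061]
tool_rot: [0.164, 0.986, 0.0, 0.001]
force: [-2.8, 0.0, 11.6]
finger_gap: 0.001
gripper_force: 6.0
```

{"name": "apply_moves", "arguments": {"claw": [-1,-1], "travel": [[0,0,0.001],[0,0,0.001]], "turn": [[0,0,0],[0,0,0]]}}

```text
t: 9.52
tcp_pos: [0.5129, 0.2934, 0.0609]
tool_rot: [0.164, 0.986, 0.0, 0.001]
force: [-3.4, -1.4, 16.4]
finger_gap: -0.0
gripper_force: 8.2
```

{"name": "apply_moves", "arguments": {"claw": [-1,-1,-1,-1,-1], "travel": [[0,0,-0.02],[0,0,-0.05],[0,0,-0.1],[0,0,-0.13],[0,0,-0.13]], "turn": [[0,0,0],[0,0,0],[0,0,0],[0,0,0],[0,0,0]]}}

```text
t: 9.93
tcp_pos: [0.516, 0.2946, 0.1678]
tool_rot: [0.164, 0.986, 0.003, 0.005]
force: [1.0, 0.3, 0.7]
finger_gap: -0.002
gripper_force: 0.0
```

```bash
python3 - <<'E'
from h import *
s=snap('wrist','w6'); blobs(s,.063,.075,500); blobs(s,.094,.13,300)
s=snap('top','top1'); blobs(s,.094,.12,30)
q=manip.sense(); print(q['tcp_pos'],q['force'])
cv2.imwrite('pics/crop1.png',cv2.resize(s['pixels'][110:310,180:440,::-1],None,fx=3,fy=3))
E
```

```text
[101.   7.] [ 75   0  50  18 646] mean [0.3492 0.2281 0.0668] mid [0.3477 0.2287 0.0665] [0.014 0.028 0.007]
[506.  55.] [ 478   26   57   59 2486] mean [0.461  0.4694 0.0672] mid [0.4614 0.4703 0.0664] [0.035 0.036 0.007]
[280. 206.] [ 258  183   46   46 1633] mean [0.5108 0.2932 0.0673] mid [0.5115 0.293  0.0665] [0.035 0.035 0.007]
[516. 346.] [499 300  36  96 725] mean [0.6992 0.4463 0.0684] mid [0.7035 0.4474 0.0674] [0.106 0.014 0.009]
[ 59. 356.] [   0  323  138   67 1587] mean [0.5766 0.0659 0.0693] mid [0.5771 0.0656 0.069 ] [0.022 0.135 0.012]
[507. 103.] [ 487   85   41   38 1197] mean [ 0.8396 -0.547   0.1107] mid [ 0.8406 -0.5494  0.106 ] [0.103 0.103 0.024]
[338. 180.] [331 173  16  16 210] mean [ 0.6238 -0.083   0.0996] mid [ 0.6238 -0.0838  0.1005] [0.042 0.042 0.011]
[267. 191.] [262 186  10  10  76] mean [0.5932 0.1146 0.0997] mid [0.594  0.1151 0.0997] [0.025 0.025 0.01 ]
[408. 249.] [399 247  19   6  45] mean [ 0.4356 -0.2713  0.1017] mid [ 0.4354 -0.2727  0.1021] [0.013 0.048 0.01 ]
[307. 391.] [286 386  43  11 186] mean [0.0599 0.0006 0.1064] mid [0.0596 0.0008 0.1068] [0.02  0.112 0.026]
[285. 405.] [283 397   6  20  38] mean [0.0236 0.0594 0.1064] mid [0.0177 0.058  0.1066] [0.044 0.013 0.025]
[0.51285217 0.29335464 0.16323254] [-1.05114903  0.45575213 -0.49471649]
```

View pics/crop1.png

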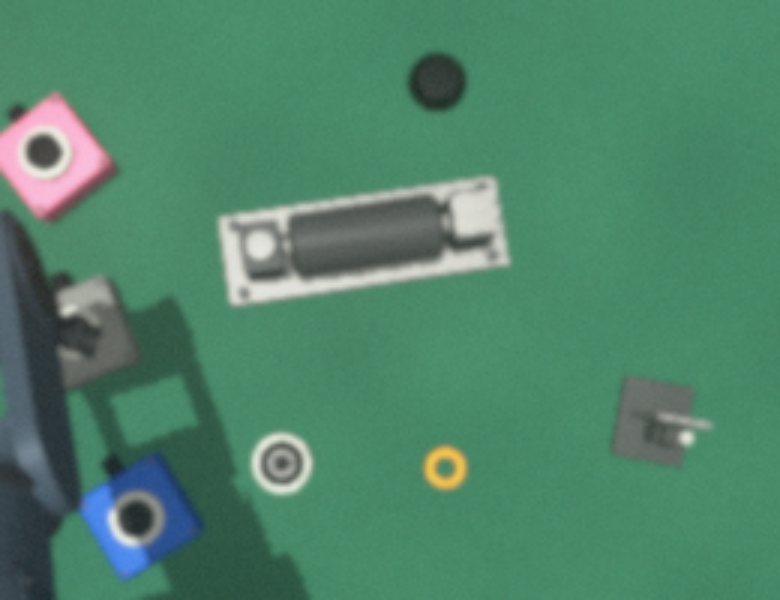

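The final crop shows both lock heads down, at (262,247) and (472,213), each measured at 0.100 m. The button is back up at 0.067 m, the loose parts and tool holder have not moved, and the arm is clear. I'm handing in.

```bash
python3 -c "
from station import manip
print(manip.sign_off())"
```

```text
the job is handed in; nothing more can be done
None
```

I pushed the square lock home, then the round lock, then pressed the button fully in and let it spring back; the last images showed both locks down and the button released, and I handed the job in after about 10 s of the 42 s allowed (no verdict came back).

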